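Sweep the loose car parts off the pit board into the tray

TASK

Clear the pit board with the fingers: sweep the three loose metal parts (wheel nut, bearing and flywheel) along the board and over its edge so that they drop into the plain undivided tray at its side. Do not pick the parts up, put nothing in the divided box on the other side, and leave the glue bottle and the wheel standing where they are on the board.

Things in the scene. Friction and masses are not known exactly. Their poses are not given: they have to be found in the camera images.
- board: Square whitish pit board, 300 x 300 mm, flat top 36 mm above the bench, fixed; stands about half a metre ahead of the robot, turned a little either way. Origin on the bench under its centre, z up, x and y along its edges: its x edges (at x = +-150 mm) face away from and towards the robot, its y edges (at y = +-150 mm) are the sides where the tray and the box stand.
- tray: Plain open aluminium tray, undivided, fixed, 280 mm along the board's x, 100 mm across, 30 mm high with 3 mm walls and floor: its rim is 6 mm below the board's top. It stands against one side of the board (+y or -y, it varies) with a 1 mm gap, axes parallel to the board's. Origin: centre of its underside, which lies 201 mm from the board's centre along the board's y and -10 mm along the board's x.
- bitbox: Aluminium box of the same outer size as the tray, fixed, but split by thin walls into eight compartments with tiny screws in them; stands against the opposite side of the board. Not to be used. Origin: centre of its underside.
- nut: Hexagonal aluminium wheel nut with a hole, 17 mm across flats, 9 mm high, about 15 g, lying flat and loose on the board; slides when pushed. Origin: centre of its underside. The nut, bearing, flywheel and glue bottle each lie in one of four lanes across the board (board x about -105, -50, 5 and 60 mm, which is whose varies), at any board y within +-80 mm.
- bearing: Steel ball bearing ring, 22 mm outside, 8 mm bore, 8 mm high, about 20 g, flat and loose on the board. Origin: centre of its underside.
- flywheel: Dark steel flywheel, disc of 32 mm diameter and 7 mm thick with a 12 mm hub on top (12 mm high in all), about 40 g, flat and loose on the board. Origin: centre of its underside.
- glue: Small white glue bottle with a black cap, 26 mm diameter, 60 mm tall, light, standing loose on the board among the parts. Leave it alone. Origin: centre of its underside.
- wheel: Toy-car wheel with black tyre and white rim, 52 mm diameter, 26 mm high, lying flat and loose on the board near its far edge (board x about 120 mm). Leave it alone. Origin: centre of its underside.

How it is judged:
By the outcome, as a careful person would: the job done as asked, in the order asked, and still so for the second after the job is handed in, with the robot touching nothing.
It also fails if it takes over 51 s, if anything falls off the work surface, if the arm or the gripper's body presses on something with over 40 N, if the wrist force passes 120 N, or if a joint passes its speed limit or range.

ROBOT

A 7-joint arm with a two-finger parallel gripper is mounted at the origin on the work surface. World frame = base frame: x ahead of the robot, y to its left, z up, the work surface at z = 0. Lengths are in m, angles in rad, forces in N, time in s.
With the tool pointing down it reaches from about 0.35 to 0.9 m from the base axis. Payload 8.1 kg.
Tool frame: the origin (TCP) lies between the finger pads; the fingertips stand arm.nose_length ahead of it and the grasp point (between the pads) lies 8 mm behind it (arm.nose_length is the distance from the TCP to the fingertips, in m); x points along the fingers, z is the direction in which the jaws open and shut, and the axes are right-handed (so a half turn about x gives the same grasp; the last joint's range is limited). The gripper opens to 92 mm and grips with 3 to 60 N. Pads are 19 mm wide; open, the fingers measure 130 mm over their backs; the gripper's body (75 mm by 190 mm) begins 47 mm behind the grasp point.
Start: joints at [1.142, 0.434, 0.025, 1.573, -0.012, 1.134, -0.075], TCP at [0.2, -0.592, 0.238] pointing down, gripper open.
Joint ranges: [-2.62, 2.62], [-0.44, 2.09], [-1.27, 1.32], [0.08, 2.57], [-1.32, 4.46], [0.12, 2], [-2.74, 2.74]. Speed limits (rad/s): [2.22, 2.22, 3.01, 3.01, 3.14, 3.14, 3.14].

INTERFACE

Orientations are given as a rotation vector (axis times angle).
In Python, from rig import arm gives the robot as it stands. The module is installed in compiled form; this text tells all that it offers.
- The arm moves only by the shell command python3 -m pendant 'ROWS' [FORCE]. ROWS is JSON, a list that holds one entry, the list of rows, each a list of 5 numbers: the closure, from 0 (fully open) to 1 (shut), then the shift along the tool's x, y, z in units of 30 mm (1.0 is 30 mm), then the turn about the tool's x in units of 8 degrees (1.0 is 8 degrees). A call has 1 to 10 rows; each row is the pose to reach, as a shift and turn from the pose measured when the call began, along the tool's axes at that moment; what a row does not reach only later rows make up. A row lasts 1/10 s, in which the tool goes at most 50 mm and 8.59 degrees, less where a joint would pass 70% of its speed; a pose out of reach is approached as far as the arm can. A call with a gripper value outside its range is refused whole. The fingers move at their own pace and stop on an object; FORCE is the grip in N (left out, the last holds). Time passes only in rows, so rows that repeat a pose let the fingers close. It gives the time, the measured TCP pose, the force and the opening at its end, in the units of the state.
- arm.observe(): the state, without advancing time (a new reading comes with each control period).
- arm.read_camera(name): name is "scene" or "top"; returns a dict with "img" (400x640x3 uint8, red, green, blue), "fx", "fy", "cx", "cy" (pixels), "k1" (the pictures are not rectified: a ray, as slopes to the right and down, at radius r is drawn at 1 + k1 r^2 times it, then the intrinsics apply), "R" (3x3) and "t" (3): a world point X has camera coordinates R X + t. Camera axes: x right, y down, z forward; pixel columns grow to the right and rows downward; lengths in m; the calibration is good to about 2 mm. A picture is of the moment at which its call begins. There is no depth.
- arm.finish_job(): hands the job in, once; it reports no verdict.
The state is a dict: "time": time; "joint_pos": joint angles; "qd": joint speeds; "joint_torque": joint torques, N m; "ee_pos": TCP position; "tcp_rot": TCP orientation; "contact_force": force on the tool from outside, world axes, zero at the start; "moment": the same for the moment, N m; "grip_width": finger opening in m.
Only numpy, scipy, OpenCV 4.12 (cv2) and the standard library are available. Lean on these libraries where they do the work, as an engineer would, in place of code of your own. Each camera call takes 0.05 s, during which the arm holds its last target. There are 200 camera calls.

## Working session

There is one attempt and no reset: what is moved stays moved. The work goes in short steps, Python scripts to look and compute and a shell command to move; the robot and the scene stay as the last step left them, time stands still between calls to the robot, and variables do not carry over. Pictures are saved under pics/ and viewed, about 8 in all and at most 12, crops included, and the job is handed in when it is done.

```bash
mkdir -p pics; cat > h.py <<'E'
import numpy as np, cv2
from rig import arm
def ray(c,u,v):
    K=np.array([[c['fx'],0,c['cx']],[0,c['fy'],c['cy']],[0,0,1.]])
    d=np.array([(u-c['cx'])/c['fx'],(v-c['cy'])/c['fy']]); s=d.copy()
    for _ in range(20): s=d/(1+c['k1']*(s@s))
    R=np.array(c['R']);return -R.T@np.array(c['t']), R.T@np.array([s[0],s[1],1])
def onz(c,u,v,z):
    o,d=ray(c,u,v); return o+d*(z-o[2])/d[2]
def proj(c,X):
    p=np.array(c['R'])@X+np.array(c['t']); s=p[:2]/p[2]; s=s*(1+c['k1']*(s@s))
    return c['fx']*s[0]+c['cx'],c['fy']*s[1]+c['cy']
def save(c,n): cv2.imwrite('pics/'+n,c['img'][:,:,::-1])
E
python3 - <<'E'
from h import *
for n in('top','scene'):
    c=arm.read_camera(n); save(c,n+'0.png'); np.save(n+'0.npy',c,allow_pickle=True)
    print(n,c['fx'],c['k1'],ray(c,320,200)[0])
s=arm.observe();print(s['ee_pos'],s['tcp_rot'],arm.nose_length,s['time'],s['contact_force'],s['grip_width'])
from scipy.spatial.transform import Rotation as R
print(R.from_rotvec(s['tcp_rot']).as_matrix().round(3))
E
```

```text
top 461.7145657616355 -0.08323942957841582 [0.40807461 0.00782998 0.99685539]
scene 364.19406690560066 -0.07338522127010516 [1.00780617 0.06503687 0.53807131]
[ 0.19982556 -0.59174442  0.23703645] [ 0.96672102  1.34709052 -0.96563905] 0.011 0.1 [-0.28826499 -1.04802762 -0.54042634] 0.09173995087584917
[[-0.001  0.947  0.32 ]
 [ 0.001  0.32  -0.947]
 [-1.    -0.    -0.001]]
```

View pics/top0.png

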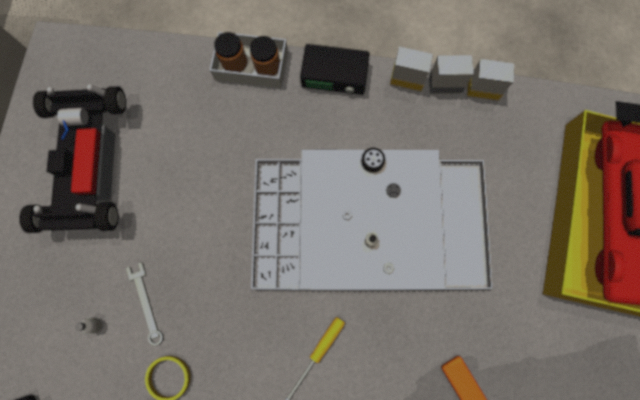

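View pics/scene0.png

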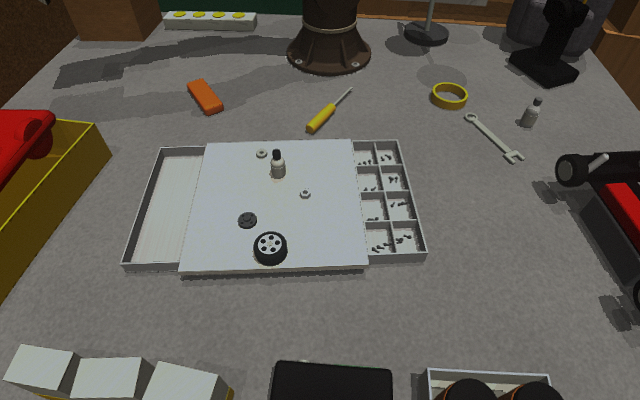

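The top view shows the tray on the right (world -y). The flywheel is at (393,190), small rings at (347,216) and (388,268), the glue at (372,240) and the wheel at (373,159). The scene view agrees. Next I measure them.

```bash
python3 - <<'E'
from h import *
c=np.load('top0.npy',allow_pickle=True).item();im=c['img']
crop=cv2.resize(im[140:300,245:500],None,fx=3,fy=3,interpolation=cv2.INTER_CUBIC);cv2.imwrite('pics/crop.png',crop[:,:,::-1])
g=cv2.cvtColor(im,cv2.COLOR_RGB2GRAY)
hsv=cv2.cvtColor(im,cv2.COLOR_RGB2HSV)
# local contrast blobs inside board
sub=g[148:292,300:443].astype(int); bg=cv2.medianBlur(g,41)[148:292,300:443].astype(int)
m=(abs(sub-bg)>8).astype(np.uint8)
n,l,st,ce=cv2.connectedComponentsWithStats(m)
for i in range(1,n):
    if st[i,4]>8:
        u,v=ce[i]+[300,148];print(st[i],u.round(1),v.round(1),onz(c,u,v,.040).round(4))
# board edges: profile
for v in(170,200,230,260):print(v,[int(x) for x in g[v,294:308]],'|',[int(x) for x in g[v,434:450]])
for u in(315,340,410,430):print(u,[int(x) for x in g[144:158,u]],'|',[int(x) for x in g[280:296,u]])
E
```

```text
[  1   1  19  12 144] 307.9 153.2 [0.7081 0.1005 0.04  ]
[ 41   0  64  28 852] 373.1 158.2 [ 0.7159 -0.0408  0.04  ]
[119   1  24  18 160] 433.2 154.3 [ 0.7427 -0.1696  0.04  ]
[140  24   2  12  20] 440.4 176.7 [ 0.6944 -0.1895  0.04  ]
[ 0 26  2 37 72] 300.5 191.6 [0.6213 0.1038 0.04  ]
[ 85  34  17  17 242] 393.0 190.0 [ 0.6512 -0.0911  0.04  ]
[140  45   3  11  21] 441.3 197.4 [ 0.6492 -0.1952  0.04  ]
[42 64 11 10 65] 346.6 216.5 [ 5.812e-01 -4.000e-04  4.000e-02]
[141  65   2  10  12] 441.8 217.4 [ 0.6061 -0.2001  0.04  ]
[ 0 70  2  9 14] 300.4 221.3 [0.5579 0.0945 0.04  ]
[ 63  84  17  19 232] 371.6 241.2 [ 0.5364 -0.0587  0.04  ]
[ 0 86  1 36 36] 300.0 251.5 [0.495  0.0859 0.04  ]
[ 83 116  12  11  71] 387.5 269.2 [ 0.4832 -0.0981  0.04  ]
[  0 136 143   8 336] 370.6 290.1 [ 0.4364 -0.0686  0.04  ]
[ 74 138  34   2  53] 390.3 286.6 [ 0.4487 -0.1077  0.04  ]
[127 138  16   2  20] 435.5 286.8 [ 0.4604 -0.2     0.04  ]
170 [155, 159, 161, 161, 161, 156, 151, 153, 156, 159, 160, 161, 161, 159] | [161, 162, 161, 160, 161, 159, 156, 152, 155, 159, 161, 162, 159, 162, 160, 159]
200 [
[... 395 characters left out ...]
61, 161, 161, 162, 160, 161, 160, 158, 151, 143, 148, 155, 159, 160, 163]
315 [122, 121, 122, 122, 122, 130, 150, 160, 161, 161, 162, 162, 160, 161] | [159, 160, 162, 161, 160, 162, 159, 157, 151, 128, 102, 100, 109, 117, 119, 123]
340 [123, 124, 125, 124, 127, 136, 155, 159, 158, 161, 161, 160, 160, 160] | [161, 161, 161, 162, 161, 162, 163, 160, 151, 128, 101, 94, 102, 110, 115, 118]
410 [121, 120, 119, 119, 124, 133, 149, 160, 160, 161, 162, 161, 160, 159] | [162, 161, 160, 162, 160, 161, 162, 159, 147, 116, 92, 96, 104, 111, 118, 118]
430 [123, 123, 123, 122, 121, 132, 151, 158, 160, 163, 162, 161, 161, 159] | [162, 161, 161, 161, 161, 162, 161, 159, 146, 113, 85, 88, 102, 114, 119, 120]
```

View pics/crop.png

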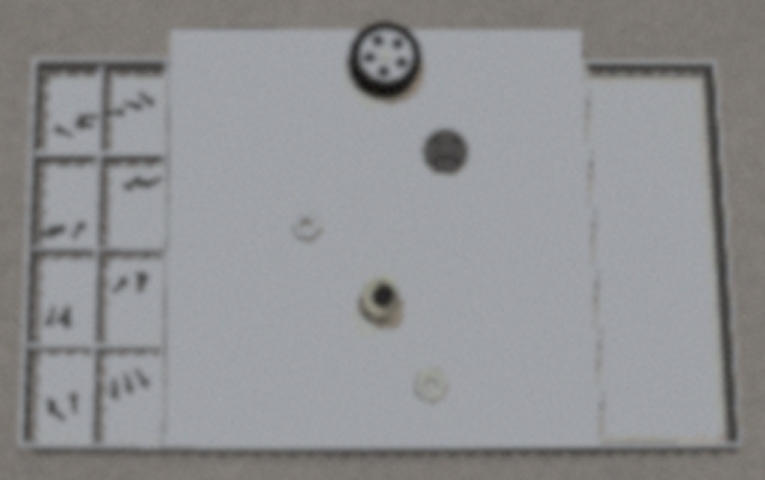

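```bash
cat >> h.py <<'E'
def tri(a,b):
    A=np.zeros((3,3));y=np.zeros(3)
    for o,d in(a,b):
        d=d/np.linalg.norm(d);P=np.eye(3)-np.outer(d,d);A+=P;y+=P@o
    return np.linalg.solve(A,y)
E
python3 - <<'E'
from h import *
c=np.load('top0.npy',allow_pickle=True).item();s=np.load('scene0.npy',allow_pickle=True).item()
g=cv2.cvtColor(c['img'],cv2.COLOR_RGB2GRAY).astype(float)
# far and near edges subpixel: steepest gradient rows
def fit(us,r0,r1,sg):
    P=[]
    for u in us:
        d=np.clip(sg*np.diff(g[r0:r1,u]),0,None);d[d<5]=0
        if d.sum()>20: P.append(onz(c,u,r0+.5+(d*np.arange(len(d))).sum()/d.sum(),.036)[:2])
    vx,vy,x,y=cv2.fitLine(np.float32(P),cv2.DIST_HUBER,0,.01,.01).ravel();return np.array([x,y]),np.array([vx,vy])
F=fit(list(range(306,350))+list(range(400,437)),145,154,1);N=fit(range(306,438),285,292,-1)
print('far',F,'near',N)
L=[onz(c,u,v,.036)[:2] for u,v in((300.5,170),(300,200),(299.7,230),(299.5,260))]
Rr=[onz(c,u,v,.036)[:2] for u,v in((440.7,170),(441.3,200),(443.7,230),(444,260))]
d=F[1]+N[1]*np.sign(F[1]@N[1]);d/=np.linalg.norm(d);ey=d*np.sign(d[1]);ex=np.array([ey[1],-ey[0]])
print('yaw deg',np.degrees(np.arctan2(ex[1],ex[0])))
print('far/near',F[0]@ex,N[0]@ex,'L',[p@ey for p in L],'R',[p@ey for p in Rr])
cx=(F[0]@ex+N[0]@ex)/2; cy=np.mean([np.mean([p@ey for p in L])-.15,np.mean([p@ey for p in Rr])+.15])
C=cx*ex+cy*ey;print('C',C);np.savez('board.npz',C=C,ex=ex,ey=ey)
b=lambda p:np.round(((p[:2]-C)@ex*1000,(p[:2]-C)@ey*1000),1)
for n,uv,z,su in(('fly',(393,190),.042,(247,220)),('ringA',(346.6,215.7),.042,(305,194)),('ringB',(387.5,268.5),.042,(262,153)),('glue_cap',(372.7,238.5),.096,(278,153)),('wheel',(373.2,158.7),.062,(270,243))):
    p=onz(c,*uv,z);t=tri(ray(c,*uv),ray(s,*su));print(n,p.round(4),b(p),'tri',t.round(4),b(t))
im=s['img'][130:290,110:440];cv2.imwrite('pics/sc.png',cv2.resize(im,None,fx=2.4,fy=2.4,interpolation=cv2.INTER_CUBIC)[:,:,::-1])
E
```

```text
far (array([0.7275753, 0.0305674], dtype=float32), array([ 0.13630523, -0.99066687], dtype=float32)) near (array([ 0.4395963 , -0.07441707], dtype=float32), array([ 0.13542807, -0.9907872 ], dtype=float32))
yaw deg 7.8087373
far/near 0.72498167 0.42540917 L [np.float64(0.01929077430488388), np.float64(0.0194794190076519), np.float64(0.019286603358327787), np.float64(0.018934960463774762)] R [np.float64(-0.28448821861886175), np.float64(-0.2822996096035605), np.float64(-0.2841710578703124), np.float64(-0.28175036825953115)]
C [ 0.58779131 -0.05259112]
fly [ 0.6508 -0.0909  0.042 ] [ 57.2 -46.5] tri [ 0.6512 -0.0912  0.0408] [ 57.5 -46.9]
ringA [ 5.825e-01 -1.000e-04  4.200e-02] [ 1.9 52.7] tri [ 5.83e-01 -2.00e-04  3.89e-02] [ 2.4 52.6]
ringB [ 0.4844 -0.0976  0.042 ] [-108.5  -30.6] tri [ 0.4846 -0.0979  0.0402] [-108.4  -30.8]
glue_cap [ 0.5344 -0.0563  0.096 ] [-53.4   3.6] tri [ 0.5349 -0.0548  0.0904] [-52.7   5. ]
wheel [ 0.7077 -0.0401  0.062 ] [120.5  -3.9] tri [ 0.7074 -0.0398  0.0628] [120.2  -3.5]
```

View pics/sc.png

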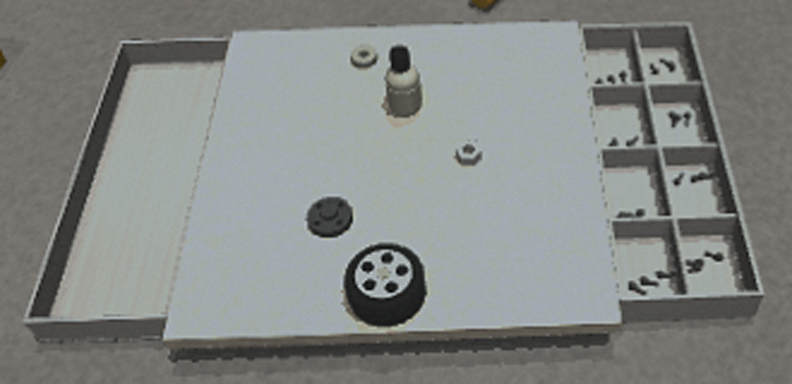

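Measured in board mm: nut (2,53), bearing (-108,-31), flywheel (57,-47), glue (-53,4), with the tray on -y. The board measures 299.6 mm across and all the lanes fit. The gripper body (75 mm in x) has to pass beside the 60 mm glue bottle. So I align the jaws with the board's y and offset those two sweeps 3 mm away from the glue.

```bash
cat > st.py <<'E'
from h import *
from scipy.spatial.transform import Rotation as R
import sys
B=np.load('board.npz');s=arm.observe();p=np.array(s['ee_pos']);M=R.from_rotvec(s['tcp_rot']).as_matrix()
d=p[:2]-B['C'];bx,by=d@B['ex']*1e3,d@B['ey']*1e3
print('t',round(s['time'],2),'board xyz mm',round(bx,1),round(by,1),round(p[2]*1e3,1),'yaw',np.degrees(np.arctan2(M[1,1],M[0,1])).round(2),'gw',round(s['grip_width'],4),'F',np.round(s['contact_force'],1))
for a in sys.argv[1:]:
    x,y,z=map(float,a.split(','));w=np.r_[B['C']+x/1e3*B['ex']+y/1e3*B['ey'],z/1e3]
    print(a,'->',(M.T@(w-p)/.03).round(3))
E
python3 -m pendant '[[[1,0,0,0,0.8],[1,0,0,0,1.36],[1,0,0,0,1.36],[1,0,0,0,1.36]]]' 30; python3 st.py 5,93,200 5,93,50
```

```text
time: 0.5
ee_pos: [0.1999, -0.5915, 0.2367]
tcp_rot: [1.108, 1.273, -1.106]
contact_force: [-0.4, -0.8, 0.2]
grip_width: 0.0643
t 0.5 board xyz mm -457.6 -481.2 236.7 yaw 7.93 gw 0.0643 F [-0.4 -0.8  0.2]
5,93,200 -> [  1.251  15.459 -19.107]
5,93,50 -> [  6.251  15.463 -19.097]
```

```bash
python3 -m pendant '[[[1,0,1,-1.2,0],[1,0,2,-2.4,0],[1,0,3,-3.6,0],[1,0,4,-4.8,0],[1,0,5,-6,0],[1,0,6,-7.2,0],[1,0,7,-8.5,0],[1,0,8,-9.8,0],[1,0,8.7,-10.7,0],[1,0,9,-11.1,0]]]'; python3 st.py 5,93,200 5,93,50
```

```text
time: 1.5
ee_pos: [0.4231, -0.2208, 0.2375]
tcp_rot: [1.103, 1.276, -1.1]
contact_force: [-0.3, -0.2, -0.1]
grip_width: 0.0003
t 1.5 board xyz mm -186.0 -144.2 237.5 yaw 8.35 gw 0.0003 F [-0.3 -0.2 -0.1]
5,93,200 -> [ 1.271  6.439 -7.845]
5,93,50 -> [ 6.271  6.437 -7.832]
```

```bash
python3 -m pendant '[[[1,0.2,1,-1.2,0.07],[1,0.4,2,-2.4,0.07],[1,0.6,3,-3.6,0.07],[1,0.9,4,-4.8,0.07],[1,1.2,5,-6,0.07],[1,1.5,5.8,-7,0.07],[1,2,6.4,-7.8,0.07],[1,2.5,6.44,-7.84,0.07],[1,3,6.44,-7.84,0.07],[1,3,6.44,-7.84,0.07]]]'; python3 st.py 5,93,100 5,93,50
```

```text
time: 2.5
ee_pos: [0.5788, 0.0402, 0.1461]
tcp_rot: [1.107, 1.276, -1.108]
contact_force: [0.3, -0.1, -0.2]
grip_width: 0.0007
t 2.5 board xyz mm 3.7 93.2 146.1 yaw 7.93 gw 0.0007 F [ 0.3 -0.1 -0.2]
5,93,100 -> [1.537 0.048 0.01 ]
5,93,50 -> [3.204 0.054 0.014]
```

```bash
python3 -m pendant '[[[1,0.8,0.05,0,0],[1,1.6,0.05,0,0],[1,2.4,0.05,0,0],[1,2.9,0.05,0,0],[1,3.15,0.05,0,0],[1,3.15,0.05,0,0]]]'; python3 st.py 5,93,50 5,-148,50; python3 - <<'E'
from h import *
c=arm.read_camera('scene');im=c['img'][60:290,110:440];cv2.imwrite('pics/sc1.png',cv2.resize(im,None,fx=2.4,fy=2.4,interpolation=cv2.INTER_CUBIC)[:,:,::-1])
E
```

```text
time: 3.1
ee_pos: [0.5797, 0.0403, 0.0514]
tcp_rot: [1.106, 1.276, -1.109]
contact_force: [-0.5, -0.7, 1.1]
grip_width: 0.0001
t 3.1 board xyz mm 4.6 93.1 51.4 yaw 7.94 gw 0.0001 F [-0.5 -0.7  1.1]
5,93,50 -> [0.047 0.012 0.005]
5,-148,50 -> [ 2.600e-02 -7.000e-03  8.038e+00]
```

View pics/sc1.png

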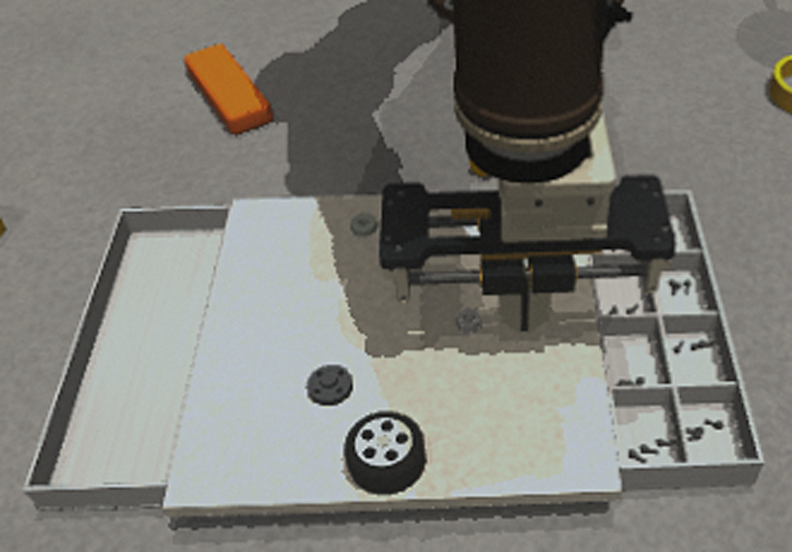

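The fingertips are a thin blade and the body lies along the push direction, as I assumed. The nut is at (468,320), just ahead of the tip at (525,325), and the glue is hidden behind the body. The tips are thinner than I assumed, so the sweep must reach about board y -165.

```bash
python3 -m pendant '[[[1,0.03,0.01,0.5,0],[1,0.03,0.01,0.9,0],[1,0.03,0.01,1.4,0],[1,0.03,0.01,1.9,0],[1,0.03,0.01,2.4,0],[1,0.03,0,2.9,0],[1,0.03,0,3.4,0],[1,0.03,0,3.9,0],[1,0.03,0,4.4,0],[1,0.03,0,4.9,0]]]'; python3 st.py 5,-165,50; python3 - <<'E'
from h import *
c=arm.read_camera('scene');im=c['img'][60:290,110:440];cv2.imwrite('pics/sc2.png',cv2.resize(im,None,fx=2.4,fy=2.4,interpolation=cv2.INTER_CUBIC)[:,:,::-1])
E
```

```text
time: 4.15
ee_pos: [0.601, -0.1057, 0.0513]
tcp_rot: [1.107, 1.276, -1.106]
contact_force: [-0.6, 4.2, 6.3]
grip_width: 0.0001
t 4.15 board xyz mm 5.9 -54.4 51.3 yaw 7.96 gw 0.0001 F [-0.6  4.2  6.3]
5,-165,50 -> [ 0.03  -0.04   3.687]
```

View pics/sc2.png

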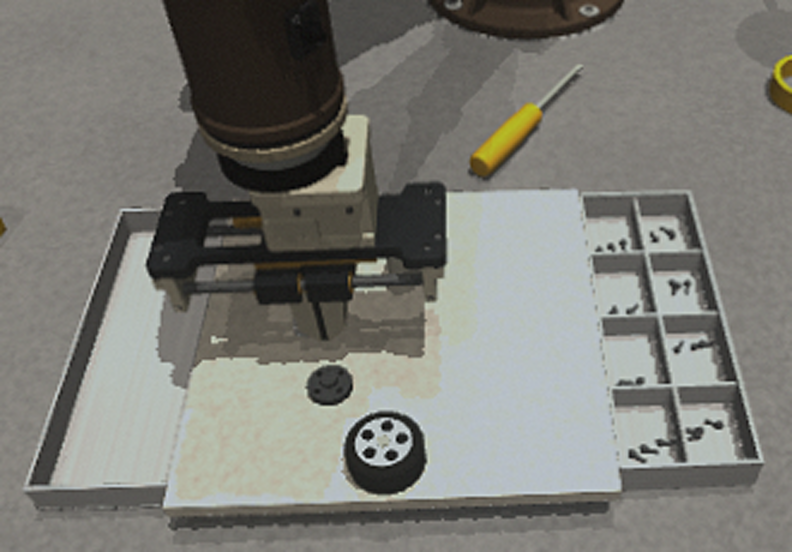

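```bash
python3 st.py; python3 - <<'E'
from h import *
A=[]
c=arm.read_camera('scene');im=c['img'][165:225,170:300];A.append(cv2.resize(im,(780,360),interpolation=cv2.INTER_CUBIC))
c=arm.read_camera('top');im=c['img'][190:230,330:460];A.append(cv2.resize(im,(780,240),interpolation=cv2.INTER_CUBIC))
cv2.imwrite('pics/z.png',cv2.convertScaleAbs(np.vstack(A)[:,:,::-1],alpha=1.3))
E
```

```text
t 4.2 board xyz mm 5.6 -58.0 51.2 yaw 7.79 gw 0.0006 F [-0.9  0.9  6.1]
```

View pics/z.png

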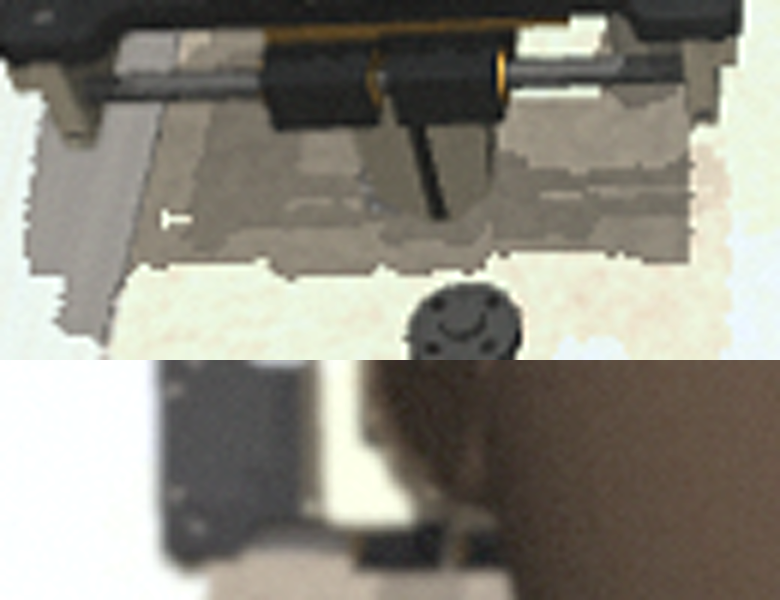

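The chamfered finger back seems to be wedging on the nut, with 6 N pushing up. I lift, open the jaws and look. The flat inner pad face of the trailing finger should push better.

```bash
python3 -m pendant '[[[0,-0.7,0,0,0],[0,-1.6,0,0,0],[0,-2.2,0,-1,0],[0,-2.5,0,-2.5,0],[0,-2.5,0,-3.5,0],[0,-2.5,0,-4,0],[0,-2.5,0,-4,0]]]'; python3 st.py; python3 - <<'E'
from h import *
c=arm.read_camera('scene');im=c['img'][60:290,110:440];cv2.imwrite('pics/sc3.png',cv2.resize(im,None,fx=2.4,fy=2.4,interpolation=cv2.INTER_CUBIC)[:,:,::-1]);np.save('s3.npy',c,allow_pickle=True)
E
```

```text
time: 5.0
ee_pos: [0.5843, 0.0131, 0.126]
tcp_rot: [1.105, 1.276, -1.107]
contact_force: [0.2, -0.2, 0.1]
grip_width: 0.0518
t 5.0 board xyz mm 5.5 65.5 126.0 yaw 8.02 gw 0.0518 F [ 0.2 -0.2  0.1]
```

View pics/sc3.png

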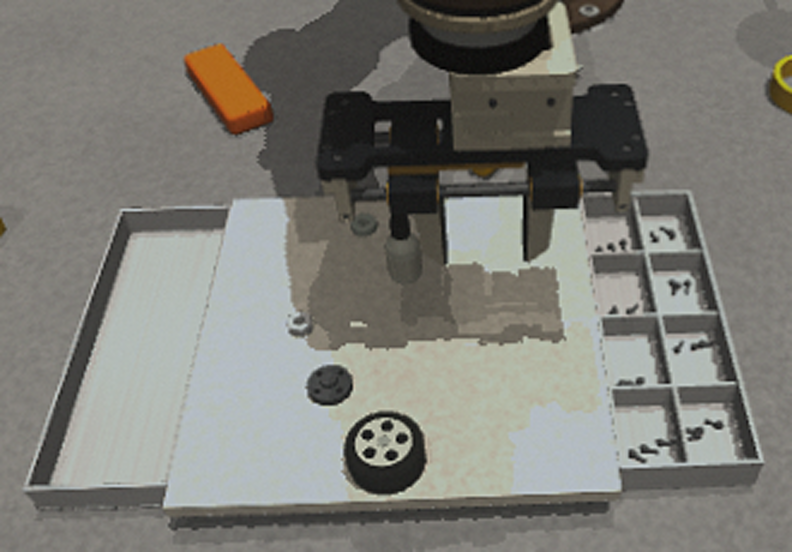

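The nut was pushed properly and now lies at crop (298,322). The glue is standing at (402,255). I continue with the jaws open, using the trailing pad.

```bash
python3 - <<'E'
from h import *
c=np.load('s3.npy',allow_pickle=True).item();B=np.load('board.npz')
for n,u,v,z in(('nut',298,322,.041),('gluebase',403,277,.037),('bearing',363,224,.041)):
    p=onz(c,110+u/2.4,60+v/2.4,z);d=p[:2]-B['C'];print(n,(d@B['ex']*1e3).round(1),(d@B['ey']*1e3).round(1))
E
python3 st.py 4,-106,126 4,-106,50
```

```text
nut -1.5 -74.9
gluebase -48.2 2.3
bearing -106.7 -32.2
t 5.05 board xyz mm 5.5 63.2 125.9 yaw 7.88 gw 0.0559 F [-0.6 -1.   0.2]
4,-106,126 -> [-0.009 -0.056  5.639]
4,-106,50 -> [ 2.524 -0.047  5.642]
```

```bash
python3 -m pendant '[[[0,0,-0.05,1.3,0],[0,0,-0.1,2.7,0],[0,0,-0.15,4,0],[0,0,-0.15,5,0],[0,0,-0.15,5.57,0],[0,0.4,-0.15,5.57,0],[0,1.2,-0.15,5.57,0],[0,2,-0.15,5.57,0],[0,2.5,-0.15,5.57,0],[0,2.56,-0.15,5.57,0]]]'; python3 st.py 1,-214,50
```

```text
time: 6.05
ee_pos: [0.6019, -0.1539, 0.0475]
tcp_rot: [1.105, 1.277, -1.109]
contact_force: [-1.7, -0.1, 2.4]
grip_width: 0.092
t 6.05 board xyz mm 0.2 -102.3 47.5 yaw 7.96 gw 0.092 F [-1.7 -0.1  2.4]
1,-214,50 -> [-0.092  0.016  3.724]
```

```bash
python3 -m pendant '[[[0,-0.06,0,0.4,0],[0,-0.06,0,0.8,0],[0,-0.06,0,1.2,0],[0,-0.06,0,1.6,0],[0,-0.06,0,2,0],[0,-0.06,0,2.4,0],[0,-0.06,0,2.8,0],[0,-0.06,0,3.2,0],[0,-0.06,0,3.6,0],[0,-0.06,0,3.75,0]]]'; python3 st.py;python3 -m pendant '[[[0,0,0,0,0],[0,-0.8,0,0,0],[0,-1.6,0,0,0],[0,-2.4,0,0,0],[0,-2.7,0,0,0],[0,-2.7,0,0,0]]]'; python3 st.py -111,-57,126 -111,-57,49
```

```text
time: 7.05
ee_pos: [0.6174, -0.2675, 0.049]
tcp_rot: [1.105, 1.276, -1.111]
contact_force: [-0.1, -0.8, 0.3]
grip_width: 0.0922
t 7.05 board xyz mm 0.1 -216.9 49.0 yaw 7.86 gw 0.0922 F [-0.1 -0.8  0.3]
time: 7.65
ee_pos: [0.6187, -0.2673, 0.1312]
tcp_rot: [1.106, 1.274, -1.11]
contact_force: [0.4, 1.0, -0.2]
grip_width: 0.0917
t 7.65 board xyz mm 1.5 -216.9 131.2 yaw 7.89 gw 0.0917 F [ 0.4  1.  -0.2]
-111,-57,126 -> [ 0.191 -3.74  -5.336]
-111,-57,49 -> [ 2.758 -3.731 -5.334]
```

```bash
python3 -m pendant '[[[0,0,-0.8,-1.2,0],[0,0,-1.6,-2.4,0],[0,0,-2.5,-3.6,0],[0,0,-3.2,-4.6,0],[0,0,-3.74,-5.33,0],[0,0.1,-3.74,-5.33,0],[0,0.5,-3.74,-5.33,0],[0,1,-3.74,-5.33,0],[0,1,-3.74,-5.33,0]]]'; python3 st.py -111,-57,49; python3 - <<'E'
from h import *
c=arm.read_camera('scene');im=c['img'][60:290,110:440];cv2.imwrite('pics/sc4.png',cv2.resize(im,None,fx=2.4,fy=2.4,interpolation=cv2.INTER_CUBIC)[:,:,::-1])
E
```

```text
time: 8.55
ee_pos: [0.4845, -0.125, 0.099]
tcp_rot: [1.105, 1.277, -1.113]
contact_force: [-0.8, -0.6, -0.5]
grip_width: 0.0917
t 8.55 board xyz mm -112.2 -57.7 99.0 yaw 7.84 gw 0.0917 F [-0.8 -0.6 -0.5]
-111,-57,49 -> [ 1.666  0.052 -0.019]
```

View pics/sc4.png

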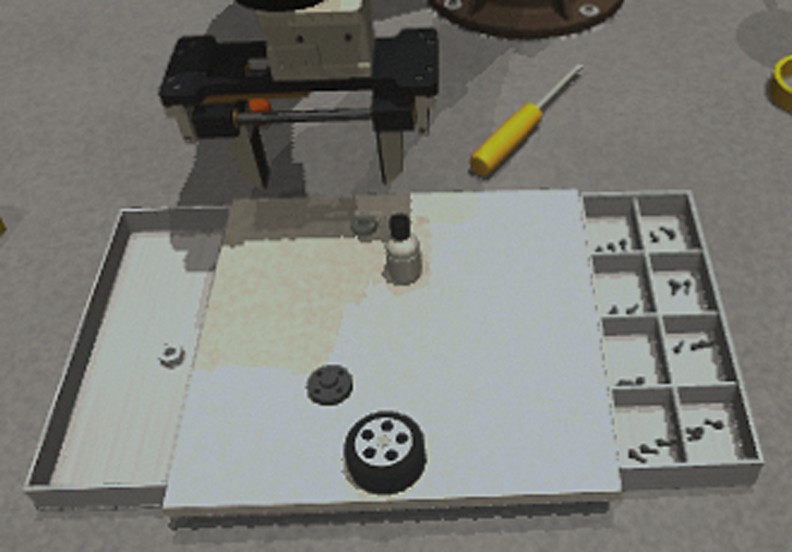

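The nut is in the tray at (172,356). The glue at (402,255) and the wheel have not moved, and the bearing at (363,225) lies between the jaws' tracks.

```bash
python3 -m pendant '[[[0,0.5,0.03,0,0],[0,1.1,0.03,0,0],[0,1.5,0.03,0,0],[0,1.65,0.03,0,0],[0,1.65,0.03,0,0]]]'; python3 st.py -111,-215,49
```

```text
time: 9.1
ee_pos: [0.4854, -0.1248, 0.0501]
tcp_rot: [1.105, 1.277, -1.113]
contact_force: [-1.0, 0.5, -0.7]
grip_width: 0.0917
t 9.1 board xyz mm -111.3 -57.7 50.1 yaw 7.84 gw 0.0917 F [-1.   0.5 -0.7]
-111,-215,49 -> [0.026 0.007 5.244]
```

```bash
python3 -m pendant '[[[0,0.03,0,0.5,0],[0,0.03,0,1,0],[0,0.03,0,1.5,0],[0,0.03,0,2,0],[0,0.03,0,2.5,0],[0,0.03,0,3,0],[0,0.03,0,3.5,0],[0,0.03,0,4,0],[0,0.03,0,4.4,0],[0,0.03,0,4.8,0]]]'; python3 -m pendant '[[[0,0,0,0.4,0],[0,0,0,0.55,0],[0,0,0,0.55,0],[0,-0.8,0,0.55,0],[0,-1.6,0,0.55,0],[0,-2.2,0,0.55,0],[0,-2.4,0,0.55,0]]]'; python3 st.py 58,-66,126 58,-66,49
```

```text
time: 10.1
ee_pos: [0.5051, -0.2685, 0.0488]
tcp_rot: [1.105, 1.277, -1.113]
contact_force: [-0.2, -0.5, -0.3]
grip_width: 0.0918
time: 10.8
ee_pos: [0.509, -0.2843, 0.1227]
tcp_rot: [1.105, 1.275, -1.11]
contact_force: [0.1, 0.2, -0.2]
grip_width: 0.0914
t 10.8 board xyz mm -109.5 -218.9 122.7 yaw 7.9 gw 0.0914 F [ 0.1  0.2 -0.2]
58,-66,126 -> [-0.134  5.591 -5.088]
58,-66,49 -> [ 2.433  5.604 -5.087]
```

```bash
python3 -m pendant '[[[0,0,1,-1,0],[0,0,2,-2,0],[0,0,3,-2.8,0],[0,0,4,-3.7,0],[0,0,5,-4.6,0],[0,0,5.6,-5.09,0],[0,0.3,5.6,-5.09,0],[0,0.8,5.6,-5.09,0],[0,1.2,5.6,-5.09,0],[0,1.2,5.6,-5.09,0]]]'; python3 st.py 57.5,-66,49; python3 - <<'E'
from h import *
c=arm.read_camera('scene');im=c['img'][60:290,110:440];cv2.imwrite('pics/sc5.png',cv2.resize(im,None,fx=2.4,fy=2.4,interpolation=cv2.INTER_CUBIC)[:,:,::-1])
E
```

```text
time: 11.8
ee_pos: [0.6516, -0.1115, 0.0829]
tcp_rot: [1.104, 1.278, -1.115]
contact_force: [0.3, -0.1, -0.1]
grip_width: 0.092
t 11.8 board xyz mm 55.2 -67.0 82.9 yaw 7.8 gw 0.092 F [ 0.3 -0.1 -0.1]
57.5,-66,49 -> [ 1.13   0.087 -0.034]
```

View pics/sc5.png

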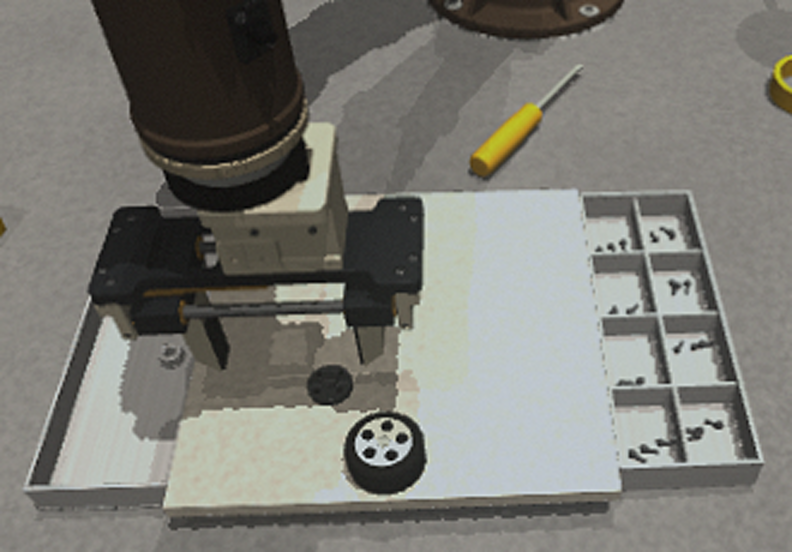

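The flywheel at (329,384) sits between the fingers and the wheel at (384,452) is clear, so I go down and sweep.

```bash
python3 -m pendant '[[[0,0.4,0.07,0,0],[0,0.8,0.07,0,0],[0,1.1,0.07,0,0],[0,1.1,0.07,0,0],[0,1.1,0.07,0.5,0],[0,1.1,0.07,1,0],[0,1.1,0.07,1.4,0],[0,1.1,0.07,1.8,0],[0,1.1,0.07,2.2,0],[0,1.1,0.07,2.6,0]]]'; python3 st.py 57,-222,49
```

```text
time: 12.85
ee_pos: [0.6651, -0.1895, 0.0513]
tcp_rot: [1.105, 1.277, -1.114]
contact_force: [0.4, 0.7, 0.6]
grip_width: 0.0919
t 12.85 board xyz mm 58.0 -146.2 51.3 yaw 7.79 gw 0.0919 F [0.4 0.7 0.6]
57,-222,49 -> [ 0.075 -0.031  2.528]
```

```bash
python3 -m pendant '[[[0,0.05,0,0.4,0],[0,0.05,0,0.8,0],[0,0.05,0,1.2,0],[0,0.05,0,1.6,0],[0,0.05,0,2,0],[0,0.05,0,2.4,0],[0,0.05,0,2.6,0],[0,0.05,0,2.6,0]]]'; python3 -m pendant '[[[0,-0.8,0,0,0],[0,-1.8,0,0,0],[0,-2.8,0,0,0],[0,-4,0,0.5,0],[0,-5,-1,1,0],[0,-5,-2.5,2,0],[0,-5,-4,3,0],[0,-5,-5.5,4,0],[0,-5,-6.5,5,0],[0,-5,-7.2,6,0]]]';python3 -m pendant '[[[0,0,-1,1,0],[0,0,-2,2,0],[0,0,-2,2,0],[0,0,-2,2,0]]]'; python3 st.py; python3 - <<'E'
from h import *
c=arm.read_camera('scene');im=c['img'][100:300,100:440];a=cv2.resize(im,(612,360),interpolation=cv2.INTER_CUBIC)
c=arm.read_camera('top');im=c['img'][140:300,240:500];b=cv2.resize(im,(390,240),interpolation=cv2.INTER_CUBIC)
b=cv2.copyMakeBorder(b,0,0,0,222,cv2.BORDER_CONSTANT)
cv2.imwrite('pics/end.png',np.vstack([a,b])[:,:,::-1])
E
```

```text
time: 13.65
ee_pos: [0.6754, -0.2684, 0.0496]
tcp_rot: [1.106, 1.276, -1.116]
contact_force: [-0.6, 0.6, -0.7]
grip_width: 0.0912
time: 14.65
ee_pos: [0.4841, -0.4769, 0.2019]
tcp_rot: [1.105, 1.275, -1.117]
contact_force: [0.4, -0.6, -0.5]
grip_width: 0.092
time: 15.05
ee_pos: [0.4319, -0.5447, 0.2022]
tcp_rot: [1.107, 1.275, -1.118]
contact_force: [0.3, 0.1, -0.1]
grip_width: 0.0921
t 15.05 board xyz mm -221.3 -466.4 202.2 yaw 7.54 gw 0.0921 F [ 0.3  0.1 -0.1]
```

View pics/end.png

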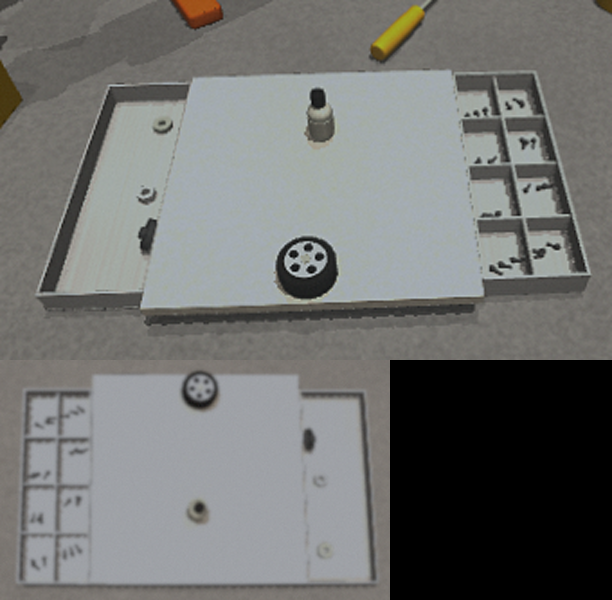

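The nut and bearing lie flat in the tray. The flywheel is in the tray too, but stands on edge against the wall on the board side. I measure it before deciding whether to tip it flat.

```bash
cat > fly.py <<'E'
from h import *
B=np.load('board.npz');b=lambda p:np.round(np.r_[(p[:2]-B['C'])@B['ex'],(p[:2]-B['C'])@B['ey'],p[2]]*1e3,1)
C={}
for n,(y0,y1,x0,x1) in(('scene',(215,248,168,200)),('top',(180,206,438,460))):
    c=arm.read_camera(n);g=cv2.cvtColor(c['img'],cv2.COLOR_RGB2GRAY)[y0:y1,x0:x1]
    m=(g<95).astype(np.uint8);k,l,st,ce=cv2.connectedComponentsWithStats(m);i=1+np.argmax(st[1:,4])
    C[n]=(c,ce[i]+[x0,y0]);x,y,w,h,a=st[i]
    print(n,'bbox',x+x0,y+y0,w,h,'area',a,'c',C[n][1].round(1));print(np.where(l==i,g,255))
    if n=='top':
        for z in(.005,.033):print('z',z,'left/right edges',b(onz(c,x+x0-.5,ce[i][1]+y0,z)),b(onz(c,x+x0+w-.5,ce[i][1]+y0,z)))
print('tri',b(tri(ray(C['top'][0],*C['top'][1]),ray(C['scene'][0],*C['scene'][1]))))
E
python3 fly.py
```

```text
scene bbox 177 221 10 20 area 124 c [181.5 230.7]
[[255 255 255 ... 255 255 255]
 [255 255 255 ... 255 255 255]
 [255 255 255 ... 255 255 255]
 ...
 [255 255 255 ... 255 255 255]
 [255 255 255 ... 255 255 255]
 [255 255 255 ... 255 255 255]]
top bbox 442 186 8 15 area 83 c [445.6 193. ]
[[255 255 255 255 255 255 255 255 255 255 255 255 255 255 255 255 255 255
  255 255 255 255]
 [255 255 255 255 255 255 255 255 255 255 255 255 255 255 255 255 255 255
  255 255 255 255]
 [255 255 255 255 255 255 255 255 255 255 255 255 255 255 255 255 255 255
  255 255 255 255]
 [255 255 255 255 255 255 255 255 255 255 255 255 255 255 255 255 255 255
  255 255 255 255]
 [255 255 255 255 255 255 255 255 255 255 255 255 255 255 255 255 255 255
  255 255 255 255]
 [255 255 255 255 255 255 255 255 255 255 255 255 255 255 255 255 255 255
  255 255 255 255]
 [255 255 255 255 255 255 255  88  92 255 255 255 255 255 255 255 255 255
  255 255 255 255]
 [255 255 255 255 255  88  66  57  62  89 255 255 255 255 255 255 255 255
  255 255 255 255]
 [255 255 255 255 255  75  57  49  51  70 255 255 255 255 255 255 25
[... 1075 characters left out ...]
55  90  89 255 255 255 255 255 255 255 255 255
  255 255 255 255]
 [255 255 255 255 255 255 255 255 255 255 255 255 255 255 255 255 255 255
  255 255 255 255]
 [255 255 255 255 255 255 255 255 255 255 255 255 255 255 255 255 255 255
  255 255 255 255]
 [255 255 255 255 255 255 255 255 255 255 255 255 255 255 255 255 255 255
  255 255 255 255]
 [255 255 255 255 255 255 255 255 255 255 255 255 255 255 255 255 255 255
  255 255 255 255]
 [255 255 255 255 255 255 255 255 255 255 255 255 255 255 255 255 255 255
  255 255 255 255]]
z 0.005 left/right edges [  59.2 -159.2    5. ] [  59.2 -177.1    5. ]
z 0.033 left/right edges [  52.7 -152.3   33. ] [  52.7 -169.7   33. ]
tri [  56.8 -165.9   15.6]
```

The flywheel leans with its underside on the board-side wall and its hub outward, top at about y -157. To tip it flat without gripping it, I rest the shut fingertips lightly on its top and drag towards the tray's middle.

```bash
python3 st.py 55,-158,150 | tail -1; python3 -m pendant '[[[1,0,1,-1.2,0],[1,0,2.2,-2.5,0],[1,0,3.4,-3.8,0],[1,0,4.6,-5.1,0],[1,0,5.8,-6.4,0],[1,0,7,-7.7,0],[1,0,8,-8.8,0],[1,0,9,-10,0],[1,0,9.2,-10.25,0],[1,0,9.2,-10.25,0]]]' 30; python3 st.py 55,-159,52
```

```text
55,-158,150 -> [  1.682   9.137 -10.214]
time: 16.25
ee_pos: [0.6679, -0.1938, 0.2004]
tcp_rot: [1.1, 1.281, -1.106]
contact_force: [0.2, -0.3, 0.6]
grip_width: 0.0168
t 16.25 board xyz mm 60.2 -150.8 200.4 yaw 8.29 gw 0.0168 F [ 0.2 -0.3  0.6]
55,-159,52 -> [ 4.948 -0.14   0.287]
```

```bash
python3 -m pendant '[[[1,1,-0.14,0.28,0],[1,2.2,-0.14,0.28,0],[1,3.4,-0.14,0.28,0],[1,4.3,-0.14,0.28,0],[1,4.8,-0.14,0.28,0],[1,4.8,-0.14,0.28,0],[1,4.8,-0.14,0.28,0]]]'; python3 st.py 55,-159,46
```

```text
time: 16.95
ee_pos: [0.6645, -0.2029, 0.0576]
tcp_rot: [1.101, 1.28, -1.105]
contact_force: [0.0, -1.0, 0.3]
grip_width: 0.0005
t 16.95 board xyz mm 55.5 -159.3 57.6 yaw 8.28 gw 0.0005 F [ 0.  -1.   0.3]
55,-159,46 -> [ 0.386 -0.016 -0.01 ]
```

Tip z is 46.6 mm. I lower it slowly and watch the force.

```bash
python3 -m pendant '[[[1,0.15,0,0,0],[1,0.3,0,0,0],[1,0.36,0,0,0],[1,0.36,0,0,0]]]' | grep -E 'ee|force'; python3 -m pendant '[[[1,0.03,0,0,0],[1,0.03,0,0,0]]]'| grep -E 'ee|force'
```

```text
ee_pos: [0.6643, -0.2029, 0.0467]
contact_force: [0.8, -0.8, 0.2]
ee_pos: [0.6643, -0.2028, 0.0458]
contact_force: [0.1, 0.1, -0.8]
```

```bash
python3 -m pendant '[[[1,0.04,0,0,0],[1,0.04,0,0,0]]]' | grep -E 'ee|force'; python3 -m pendant '[[[1,0.04,0,0,0],[1,0.04,0,0,0]]]'| grep -E 'ee|force'
```

```text
ee_pos: [0.6642, -0.2028, 0.0445]
contact_force: [-0.2, 0.1, 0.4]
ee_pos: [0.6642, -0.2028, 0.0432]
contact_force: [0.0, -0.0, 1.5]
```

```bash
python3 -m pendant '[[[1,0.05,0,0,0],[1,0.05,0,0,0]]]'| grep -E 'ee|force'; python3 st.py
```

```text
ee_pos: [0.6646, -0.2027, 0.0422]
contact_force: [-0.8, 0.7, 4.6]
t 18.15 board xyz mm 55.7 -159.1 42.2 yaw 8.29 gw 0.0007 F [-0.8  0.7  4.6]
```

Contact at 4.6 N. Now I drag in the tray direction.

```bash
python3 -m pendant '[[[1,0.03,0,0.2,0],[1,0.06,0,0.4,0],[1,0.1,0,0.6,0],[1,0.12,0,0.8,0],[1,0.12,0,1,0],[1,0.12,0,1.2,0]]]'| grep -E 'ee|force'; python3 -m pendant '[[[1,-1,0,0,0],[1,-2,0,0,0],[1,-3.5,0,0,0],[1,-5,-1,1,0],[1,-5,-2.5,2,0],[1,-5,-4,3.2,0],[1,-5,-5.5,4.4,0],[1,-5,-6.5,5.6,0],[1,-5,-7.5,6.8,0],[1,-5,-8,7.5,0]]]'| grep -E 'ee|force'; python3 fly.py | grep -E 'bbox|tri|edges'
```

```text
ee_pos: [0.671, -0.24, 0.04]
contact_force: [-0.4, -0.1, 0.2]
ee_pos: [0.4639, -0.4989, 0.1904]
contact_force: [1.1, 0.1, 0.2]
scene bbox 168 225 10 17 area 124 c [171.4 232.6]
top bbox 451 187 9 14 area 100 c [455.6 193.5]
z 0.005 left/right edges [  58.  -179.2    5. ] [  58.  -199.4    5. ]
z 0.033 left/right edges [  51.5 -171.8   33. ] [  51.5 -191.4   33. ]
tri [  56.3 -187.6   10.4]
```

```bash
python3 -m pendant '[[[1,0,-0.5,0.5,0],[1,0,-0.5,0.5,0],[1,0,-0.5,0.5,0]]]'|grep time;python3 - <<'E'
from h import *
c=arm.read_camera('scene');im=c['img'][100:300,100:440];a=cv2.resize(im,(544,320),interpolation=cv2.INTER_CUBIC)
b=cv2.resize(c['img'][195:265,140:220],(236,207),interpolation=cv2.INTER_CUBIC);b=cv2.copyMakeBorder(b,0,113,0,0,cv2.BORDER_CONSTANT)
c=arm.read_camera('top');d=cv2.resize(c['img'][140:300,240:500],(455,280),interpolation=cv2.INTER_CUBIC)
e=cv2.resize(c['img'][170:220,435:495],(325,280),interpolation=cv2.INTER_CUBIC)
cv2.imwrite('pics/end2.png',np.vstack([np.hstack([a,b]),np.hstack([d,e])])[:,:,::-1])
E
```

```text
time: 20.15
```

View pics/end2.png

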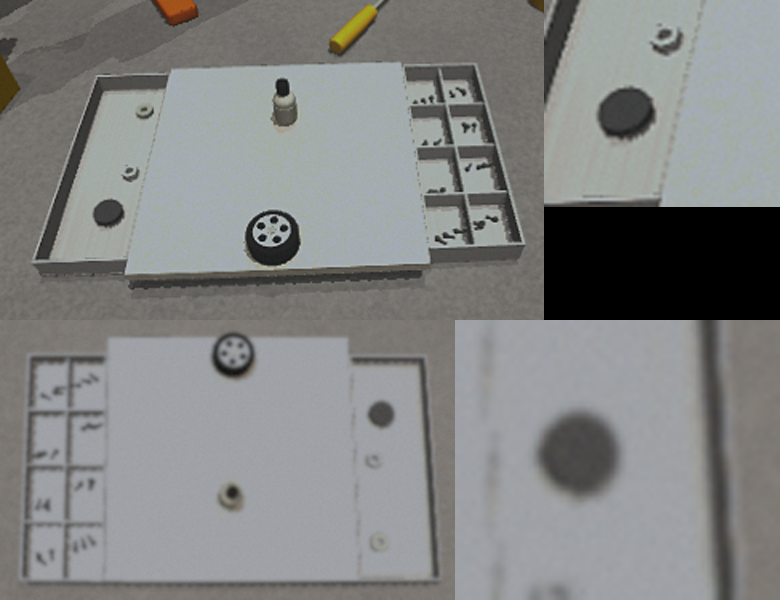

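All three parts lie in the tray, with the flywheel now flat and hub down. The glue and wheel stand where they were, and the arm is clear.

```bash
python3 -c "
from rig import arm
print(arm.finish_job(), arm.observe()['time'])"
```

```text
the job is handed in; nothing more can be done
the job is handed in; nothing more can be done
```

The nut, bearing and flywheel were swept over the board's -y edge, in that order, and all three are in the plain tray. I handed the job in at about 20 s of the 51 s allowed; nothing was gripped or lifted.

- **Nut:** my first push, with the shut fingers, wedged on the nut halfway across (6 N upward). I finished it, and swept the other two parts, with the inner pad of the open trailing finger.
- **Flywheel:** it first came to rest on edge against the tray wall next to the board. I tipped it over with a light fingertip press of about 5 N and a short drag. It now lies flat, hub down, in the middle of the tray.
- **Last pictures, both cameras:** all three parts are in the tray, the glue bottle and wheel show no visible movement, nothing was added to the divided box, and the arm is clear.
- **Disagreements:** the two cameras agreed on positions to within about 2 mm. The glue base came out about 5 mm off in one view, but I picked that pixel by hand, and the bottle itself did not appear to move.

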